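# Fill the gap in the assembly fixture with the spacer block that fits

### The arm

A 6-joint arm with a two-finger parallel gripper is mounted at the origin on the work surface. World frame = base frame: x ahead of the robot, y to its left, z up, the work surface at z = 0. Lengths are in m, angles in rad, forces in N, time in s.
With the tool pointing down it reaches from about 0.35 to 0.975 m from the base axis. Payload 4.9 kg.
Tool frame: the origin (TCP) lies midway between the tips of the shut fingers; the grasp point (between the pads) lies 19 mm behind it; z points along the fingers, y is the line along which they close (so a half turn about z gives the same grasp; the last joint's range is limited). The gripper opens to 85 mm and grips with 20 to 120 N. Pads are 22 mm wide; open, the fingers measure 114 mm over their backs; the gripper's body (76 mm by 85 mm) begins 54 mm behind the grasp point. The pads swing forward as they close: fully open they stand 13 mm farther back than shut.
Start: joints at [-1.406, 0.053, 1.613, -0, 1.476, -0.119], TCP at [0.175, -0.6, 0.231] pointing down, gripper open.
Joint ranges: [-3.01, 3.01], [-1.01, 2.22], [0.06, 2.58], [-1.02, 4.17], [0.09, 2.62], [-3.14, 3.14]. Speed limits (rad/s): [2.57, 2.57, 3.14, 3.14, 3.14, 3.14].

### API

Orientations are given as a unit quaternion [w, x, y, z].
In Python, from plant import manip, optics gives the robot as it stands (manip), with the cameras (optics).
- The arm moves only by the tool shift_gripper, called as name(argument=value, ...), one argument or row to a line, values as JSON. Schema: {"type":"object","properties":{"motion":{"type":"array","items":{"type":"array","items":{"type":"array","items":{"type":"number"},"minItems":7,"maxItems":7},"minItems":1,"maxItems":5},"minItems":1,"maxItems":1},"only":{"type":"string"},"quiet":{"type":"boolean"},"lines":{"type":"string"}},"required":["motion"],"additionalProperties":false}. motion is a list that holds a single list of rows (three levels of brackets), with 1 to 5 rows, each of 7 numbers: the opening from 0.0 (shut) to 1.0 (fully open), then dx, dy, dz in shares of the most that a row can go, 1 being 62.5 mm, then a rotation vector rx, ry, rz in parts of the range, where 1.0 means 45 degrees; each row shifts and turns the commanded pose from where the row before left it, along the tool's axes as they then stand; what a row does not reach is not made up. A row lasts 1/8 s, in which the tool goes at most 0.0625 m and 0.188 rad, less where a joint would pass 70% of its speed; a pose out of reach is approached as far as the arm can. The fingers move at their own pace and stop on an object; the grip force is fixed at half the most. Time passes only in rows, so rows that do not move let the fingers close. The tool returns the time, the measured TCP pose, the force, the opening and the grip force at its end. only (a regular expression) keeps the lines of the reply that match it, lines (a string "A,B") keeps lines A to B, and quiet returns only ok. A shift or turn number past 1, either way, is cut back to 1. Input that does not fit is refused with a message, and nothing moves.
- manip.state(): the state, without advancing time (a new reading comes with each control period).
- optics.grab_frame(name): name is "scene" or "side" or "wrist"; returns the picture (420x560x3 uint8, red, green, blue); there is no depth.
- optics.camera_params(name): a dict with "intrinsics" (3x3 intrinsics, pixels), "k1" (the pictures are not rectified: a ray, as slopes to the right and down, at radius r is drawn at 1 + k1 r^2 times it, then the intrinsics apply), "xyz" and "orientation" of the camera in the world. Camera axes: x right, y down, z forward; pixel columns grow to the right and rows downward; lengths in m; the calibration is good to about 2 mm. A picture is of the moment at which its call begins: read the wrist's pose just before it. camera_params takes no time and is no camera call; for the wrist camera it gives the pose at the moment of the call.
- manip.job_done(): hands the job in; it is judged then, once.
The state is a dict: "time": time; "joint_pos": joint angles; "joint_vel": joint speeds; "joint_efforts": joint torques, N m; "tool_pos": TCP position; "tool_rot": TCP orientation; "contact_force": force on the tool from outside, world axes, zero at the start; "ft_torque": the same for the moment, N m; "gripper_width": opening from 0.0 (shut) to 1.0 (fully open); "grasp_force": force on a finger pad.
Only numpy, scipy, OpenCV 4.12 (cv2) and the standard library are available. Lean on these libraries where they do the work, as an engineer would, in place of code of your own. Each camera call takes 0.05 s, during which the arm holds its last target. There are 200 camera calls.

### The job

An aluminium tube is clamped in the assembly fixture and leaves a gap to the end stop: it needs a spacer block there, and the blocks stand on the plywood stand behind a jar and a carton. First set the jar and the carton aside, both standing on the black rubber mat; then take the widest of the three blocks that goes into the gap, trying them if in doubt, and set it square down on the fixture's plate between tube and stop, in line with them. Finally put the jar and the carton back where each of them stood; keep them upright all the while, leave the unused blocks in their places on the stand (trying one is fine if you put it back), and do not disturb the screwdriver.

Things in the scene. Friction and masses are not known exactly. Their poses are not given: they have to be found in the camera images.
- jar: Loose round grey plastic jar with a steel lid, 54 mm in diameter, 115 mm high, about 0.3 kg. Origin: centre of its underside, z up. It stands on the plywood stand (board 170 x 240 mm, its top 12 mm above the bench, 30 mm high cheeks at both short ends), in front of the row of blocks, left or right of the carton, 94 mm between their centres.
- carton: Loose upright cardboard carton, 50 mm (its x axis) by 56 mm (y), 115 mm high, about 0.3 kg. Origin: centre of its underside, z up. It stands on the plywood stand beside the jar, in front of the row of blocks, roughly square to the stand.
- block_narrow: The narrowest of three loose plain aluminium spacer blocks: 20 mm wide (its y axis, the dimension that fills the gap), 56 mm deep (x), 50 mm high, a small dark bolt mark on top. Origin: centre of its underside, z up. It stands in the row behind jar and carton, 12 mm clear of them, in any of three places 60 mm apart along the row. Grip it across its 56 mm depth.
- block_middle: The middle-sized one of three loose plain aluminium spacer blocks: 33 mm wide (its y axis, the dimension that fills the gap), 56 mm deep (x), 50 mm high, a small dark bolt mark on top. Origin: centre of its underside, z up. It stands in the row behind jar and carton, 12 mm clear of them, in any of three places 60 mm apart along the row. Grip it across its 56 mm depth.
- block_wide: The widest of three loose plain aluminium spacer blocks: 46 mm wide (its y axis, the dimension that fills the gap), 56 mm deep (x), 50 mm high, a small dark bolt mark on top. Origin: centre of its underside, z up. It stands in the row behind jar and carton, 12 mm clear of them, in any of three places 60 mm apart along the row. Grip it across its 56 mm depth.
- side_mat: Black rubber mat fixed on the bench, 200 mm (its x axis) by 130 mm (its y axis), 4 mm thick, free at the start: the side area. Origin: centre of its underside. It lies to the left or right of the stand, the fixture on the other side.
- stop_face (a point): Foot of the face of the fixture's end stop, at the plate's top (12 mm above the bench). Its x axis points across the gap to the tube, y is across the fixture, z up. The dark steel plate is 270 x 95 mm; the fixed steel stop is 30 mm wide (y) and 35 mm high. A red-handled toggle clamp, up to 55 mm above the plate, holds the tube about 165 mm from this face.
- tube: The clamped square aluminium tube, 30 x 30 mm, 135 mm long, lying on the fixture plate in line with the stop; it does not move. Origin: the foot of its end that faces the stop, at the plate's top; it runs away from there along its x axis. The gap to fill is the distance from stop_face to this point, 26 to 56 mm.
- screwdriver: Bystander: loose screwdriver, 200 mm long and under 40 mm high, black handle, lying on the bench in front of the stand, along y. Origin: under its middle.

How it is judged:
On the way, in this order (a step that is already met when the one before it is completed fails the run):
1. jar and carton both stand released on the rubber mat (x of jar in the frame of side_mat between -0.1 and 0.1 m and y of jar in the frame of side_mat between -0.065 and 0.065 m and z of jar in the frame of side_mat between 0 and 0.01 m and angle between each of jar, carton's own z axis and vertical below 0.1 rad and contact force between each of jar, carton and the fingers below 0.2 N and linear speed of each of jar, carton below 0.02 m/s and angular speed of each of jar, carton below 0.2 rad/s and x of carton in the frame of side_mat between -0.1 and 0.1 m and y of carton in the frame of side_mat between -0.065 and 0.065 m and z of carton in the frame of side_mat between 0 and 0.01 m), for 0.2 s.
2. the fitting block stands released in the gap, the other two in their places, while jar and carton still stand on the mat (all of step 1 and ((x of block_narrow in the frame of stop_face between 0.006 and 0.05 m and y of block_narrow in the frame of stop_face between -0.01 and 0.01 m and z of block_narrow in the frame of stop_face between -0.004 and 0.004 m and angle between each of block_narrow, block_middle, block_wide's own z axis and vertical below 0.1 rad and angle between the y axis of block_narrow and the x axis of stop_face, either way round below 0.25 rad and horizontal distance between stop_face and tube below 0.039 m and linear speed of block_narrow below 0.02 m/s and angular speed of block_narrow below 0.2 rad/s and distance of each of block_middle, block_wide from where it was at the start of the episode below 0.015 m) or (x of block_middle in the frame of stop_face between 0.006 and 0.05 m and y of block_middle in the frame of stop_face between -0.01 and 0.01 m and z of block_middle in the frame of stop_face between -0.004 and 0.004 m and angle between each of block_middle, block_narrow, block_wide's own z axis and vertical below 0.1 rad and angle between the y axis of block_middle and the x axis of stop_face, either way round below 0.25 rad and horizontal distance between stop_face and tube below 0.052 m and linear speed of block_middle below 0.02 m/s and angular speed of block_middle below 0.2 rad/s and distance of each of block_narrow, block_wide from where it was at the start of the episode below 0.015 m) or (x of block_wide in the frame of stop_face between 0.006 and 0.05 m and y of block_wide in the frame of stop_face between -0.01 and 0.01 m and z of block_wide in the frame of stop_face between -0.004 and 0.004 m and angle between each of block_wide, block_narrow, block_middle's own z axis and vertical below 0.1 rad and angle between the y axis of block_wide and the x axis of stop_face, either way round below 0.25 rad and linear speed of block_wide below 0.02 m/s and angular speed of block_wide below 0.2 rad/s and distance of each of block_narrow, block_middle from where it was at the start of the episode below 0.015 m)) and contact force between each of block_narrow, block_middle, block_wide and the fingers below 0.2 N), for 0.2 s.
At the end, for the whole second after the job is handed in: The widest block that goes in (narrow: gap under 39 mm; middle: under 52) stands on the plate in the gap, within 10 mm of its line and 0.25 rad of square; the other blocks, the jar and the carton stand upright within 15 mm of where each began; all released and at rest (((x of block_narrow in the frame of stop_face between 0.006 and 0.05 m and y of block_narrow in the frame of stop_face between -0.01 and 0.01 m and z of block_narrow in the frame of stop_face between -0.004 and 0.004 m and angle between each of block_narrow, block_middle, block_wide's own z axis and vertical below 0.1 rad and angle between the y axis of block_narrow and the x axis of stop_face, either way round below 0.25 rad and horizontal distance between stop_face and tube below 0.039 m and linear speed of block_narrow below 0.02 m/s and angular speed of block_narrow below 0.2 rad/s and distance of each of block_middle, block_wide from where it was at the start of the episode below 0.015 m) or (x of block_middle in the frame of stop_face between 0.006 and 0.05 m and y of block_middle in the frame of stop_face between -0.01 and 0.01 m and z of block_middle in the frame of stop_face between -0.004 and 0.004 m and angle between each of block_middle, block_narrow, block_wide's own z axis and vertical below 0.1 rad and angle between the y axis of block_middle and the x axis of stop_face, either way round below 0.25 rad and horizontal distance between stop_face and tube below 0.052 m and linear speed of block_middle below 0.02 m/s and angular speed of block_middle below 0.2 rad/s and distance of each of block_narrow, block_wide from where it was at the start of the episode below 0.015 m) or (x of block_wide in the frame of stop_face between 0.006 and 0.05 m and y of block_wide in the frame of stop_face between -0.01 and 0.01 m and z of block_wide in the frame of stop_face between -0.004 and 0.004 m and angle between each of block_wide, block_narrow, block_middle's own z axis and vertical below 0.1 rad and angle between the y axis of block_wide and the x axis of stop_face, either way round below 0.25 rad and linear speed of block_wide below 0.02 m/s and angular speed of block_wide below 0.2 rad/s and distance of each of block_narrow, block_middle from where it was at the start of the episode below 0.015 m)) and distance of each of jar, carton from where it was at the start of the episode below 0.015 m and angle between each of jar, carton's own z axis and vertical below 0.1 rad and linear speed of each of jar, carton below 0.02 m/s and angular speed of each of jar, carton below 0.2 rad/s); the robot touches nothing.
It fails at once if the jar or the carton is tipped over (angle between any of jar, carton's own z axis and vertical above 0.7 rad).
It fails at once if the screwdriver is shifted by more than 25 mm (distance of screwdriver from where it was at the start of the episode above 0.025 m).
It also fails if it takes over 136 s, if anything falls off the work surface, if the arm or the gripper's body presses on something with over 40 N, if the wrist force passes 120 N, or if a joint passes its speed limit or range.

## Working session

There is one attempt and no reset: what is moved stays moved. The work goes in short steps, Python scripts to look and compute and a tool call to move; the robot and the scene stay as the last step left them, time stands still between calls to the robot, and variables do not carry over. Pictures are saved under pics/ and viewed, at most 14 in all, crops included, and the job is handed in when it is done.

```bash
ls; mkdir -p pics
```

Create h.py:
```python
import numpy as np, cv2, sys
from plant import manip, optics
from scipy.spatial.transform import Rotation as R
def rot(q): return R.from_quat([q[1],q[2],q[3],q[0]])
def grab(n,f):
    c=optics.camera_params(n); im=optics.grab_frame(n); cv2.imwrite('pics/'+f,im[:,:,::-1]); 
    np.save('pics/'+f+'.npy',c,allow_pickle=True); return im,c
def load(f): return cv2.imread('pics/'+f)[:,:,::-1], np.load('pics/'+f+'.npy',allow_pickle=True).item()
def ray(c,u,v):
    K=np.array(c['intrinsics']); x=(u-K[0,2])/K[0,0]; y=(v-K[1,2])/K[1,1]
    rd=np.hypot(x,y); r=rd
    for _ in range(30): r=rd/(1+c['k1']*r*r)
    s=r/rd if rd>0 else 1
    return rot(c['orientation']).apply([x*s,y*s,1.])
def pt(c,u,v,z):
    d=ray(c,u,v); o=np.array(c['xyz']); return o+d*(z-o[2])/d[2]
def proj(c,p):
    K=np.array(c['intrinsics']); q=rot(c['orientation']).inv().apply(np.array(p)-np.array(c['xyz'])); x,y=q[0]/q[2],q[1]/q[2]
    s=1+c['k1']*(x*x+y*y); return K[0,0]*x*s+K[0,2],K[1,1]*y*s+K[1,2]
```

Run:
```python
from h import *
for n in('scene','side','wrist'):
    im,c=grab(n,n+'0.png'); print(n,c)
print(manip.state())
```

```text
pics
plant.py
scene {'intrinsics': array([[518.97757949,   0.        , 275.84881233],
       [  0.        , 518.97757949, 207.0567698 ],
       [  0.        ,   0.        ,   1.        ]]), 'k1': -0.08965244103086314, 'xyz': array([1.06164429, 0.80906517, 0.87729028]), 'orientation': array([-0.12184399,  0.26840683,  0.86764961, -0.40036978])}
side {'intrinsics': array([[532.63074423,   0.        , 284.77617863],
       [  0.        , 532.63074423, 212.24582974],
       [  0.        ,   0.        ,   1.        ]]), 'k1': 0.055801021896382044, 'xyz': array([0.21819751, 0.76589152, 0.65630668]), 'orientation': array([ 0.08758454, -0.1536561 ,  0.88095299, -0.4389084 ])}
wrist {'intrinsics': array([[324.04469493,   0.        , 279.25731988],
       [  0.        , 324.04469493, 209.48964533],
       [  0.        ,   0.        ,   1.        ]]), 'k1': -0.04520320570467373, 'xyz': array([ 0.24351115, -0.57952679,  0.37213985]), 'orientation': array([ 0.11260924,  0.79195189, -0.59398761, -0.08549908])}
{'time': 0.15, 'joint_pos': array([-1.40597593e+00,  5.32219074e-02,  1.61396501e+00,  1.50405907e-05,
        1.47603592e+00, -1.18980876e-01]), 'joint_vel': array([ 0.0003638 , -0.00047924, -0.00411548, -0.00158634, -0.00083713,
       -0.00106615]), 'joint_efforts': array([ 6.24261174e-04, -3.94241953e+01, -3.70720911e+01, -6.52955987e-05,
        4.71084350e-03,  4.09352126e-06]), 'tool_pos': array([ 0.17493927, -0.59950746,  0.23034322]), 'tool_rot': array([-8.15049993e-04,  9.89948760e-01,  1.41424143e-01, -1.11960806e-05]), 'contact_force': array([ 0.99206144, -0.46117211, -0.25954905]), 'ft_torque': array([0.00990511, 0.04776813, 0.00488651]), 'grasp_force': 0.0, 'gripper_width': 0.9985886713768632}
```

View pics/scene0.png

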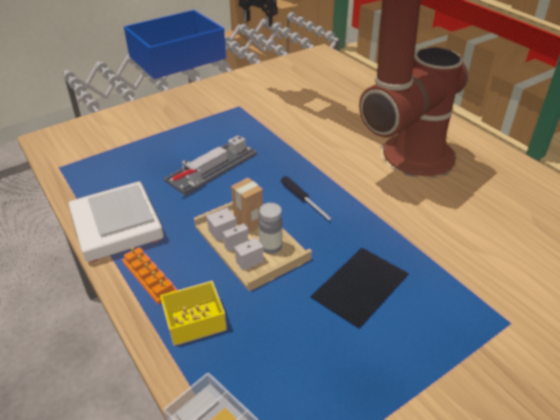

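View pics/side0.png

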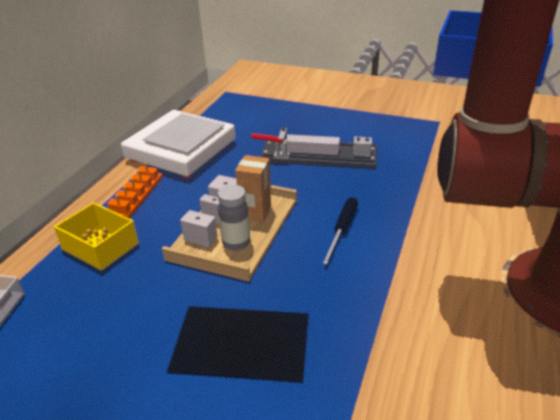

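The scene picture shows the mat at about (360,286), the stand around (253,240), and the jar at (270,228). The carton is at (247,202), the blocks are at (222,221), (236,236) and (249,252), and the fixture is at (212,162) with the stop at (237,145). The screwdriver is at (305,198). The side picture agrees with this.

Run:
```python
from h import *
im,c=load('scene0.png'); im2,c2=load('side0.png')
P={'mat':(360,286,.004),'mat_corners':None,'jarlid':(270,211,.127),'carttop':(247,187,.127),'b1':(220,215,.062),'b2':(235,231,.062),'b3':(248,246,.062),'stop':(237,141,.047),'clamp':(184,176,.03),'sdh':(285,180,.0),'sdt':(329,218,.0)}
for k,p in P.items():
    if p: print(k,pt(c,*p).round(3))
Q={'mat':(241,342,.004),'jarlid':(232,197,.127),'carttop':(253,162,.127),'b1':(223,183,.062),'b2':(211,204,.062),'b3':(199,219,.062),'stop':(363,141,.047),'clampend':(282,142,.03)}
for k,p in Q.items(): print(k,pt(c2,*p).round(3))
def mask(im,c,nm,z,lo,hi,roi):
    h=cv2.cvtColor(np.ascontiguousarray(im),cv2.COLOR_RGB2HSV); m=cv2.inRange(h,lo,hi); k=np.zeros_like(m); x0,y0,x1,y1=roi; k[y0:y1,x0:x1]=m[y0:y1,x0:x1]
    cs=max(cv2.findContours(k,0,2)[0],key=cv2.contourArea); b=cv2.boxPoints(cv2.minAreaRect(cs)); a=cv2.approxPolyDP(cs,5,True)[:,0]
    print(nm,cv2.contourArea(cs),[ (tuple(q),pt(c,q[0],q[1],z)[:2].round(3).tolist()) for q in a])
mask(im,c,'mat',.004,(0,0,0),(180,255,40),(300,230,430,340))
mask(im2,c2,'mat',.004,(0,0,0),(180,255,40),(150,290,330,390))
```

```text
mat [0.487 0.29  0.004]
jarlid [0.587 0.086 0.127]
carttop [ 0.584 -0.015  0.127]
b1 [ 0.652 -0.032  0.062]
b2 [0.652 0.036 0.062]
b3 [0.653 0.094 0.062]
stop [ 0.443 -0.303  0.047]
clamp [ 0.638 -0.26   0.03 ]
sdh [ 0.4   -0.122  0.   ]
sdt [0.399 0.071 0.   ]
mat [0.481 0.288 0.004]
jarlid [0.575 0.095 0.127]
carttop [ 0.586 -0.023  0.127]
b1 [ 0.657 -0.026  0.062]
b2 [0.647 0.047 0.062]
b3 [0.647 0.096 0.062]
stop [ 0.437 -0.308  0.047]
clampend [ 0.624 -0.273  0.03 ]
mat 0.0 [((np.int32(362), np.int32(319)), [0.543, 0.36])]
mat 7957.5 [((np.int32(190), np.int32(308)), [0.589, 0.251]), ((np.int32(170), np.int32(371)), [0.557, 0.371]), ((np.int32(300), np.int32(380)), [0.373, 0.322]), ((np.int32(304), np.int32(315)), [0.407, 0.204])]
```

Create go.py:
```python
from h import *
# usage: go.py x y z yaw : turn first (rz), then shift in the turned tool axes
x,y,z,yaw=map(float,sys.argv[1:5]); s=manip.state(); r=rot(s['tool_rot']); X=r.apply([1,0,0]); cy=np.arctan2(X[1],X[0])
d=np.array([x,y,z])-s['tool_pos']; rz=-(yaw-cy+np.pi)%(2*np.pi)-np.pi if 0 else -((yaw-cy+np.pi)%(2*np.pi)-np.pi)
c_,s_=np.cos(yaw),np.sin(yaw)
print('yaw %.3f rz %.3f  dx %.4f dy %.4f dz %.4f'%(cy,rz,d[0]*c_+d[1]*s_,d[0]*s_-d[1]*c_,-d[2]),'tilt',r.apply([0,0,1]).round(3), 't',s['time'],'j6',s['joint_pos'][5].round(2))
```

Run:
```python
from h import *
c=optics.camera_params('wrist'); s=manip.state(); r=rot(s['tool_rot'])
print(r.inv().apply(c['xyz']-s['tool_pos']), r.inv().apply(rot(c['orientation']).apply([0,0,1])), r.inv().apply(rot(c['orientation']).apply([1,0,0])))
```

```bash
python3 go.py 0.43 -0.28 0.33 0
```

```text
[ 0.07144814 -0.00016836 -0.14193545] [-2.80162581e-01  1.42003796e-04  9.59952555e-01] [-2.79325424e-04  9.99999935e-01 -2.29449172e-04]
yaw 0.284 rz 0.284  dx 0.2551 dy -0.3195 dz -0.0997 tilt [-0.     0.002 -1.   ] t 0.15 j6 -0.12
```

The manual's scale: shifts go in shares of 62.5 mm and turns go in shares of 45 degrees. Converting my numbers, 0.045 m is 0.72, -0.04 m is -0.64, 0.142 rad is 0.1808.

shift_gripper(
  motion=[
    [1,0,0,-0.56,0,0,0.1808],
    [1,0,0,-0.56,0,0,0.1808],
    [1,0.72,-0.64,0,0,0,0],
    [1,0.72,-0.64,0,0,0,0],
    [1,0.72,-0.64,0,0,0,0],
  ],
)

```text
refused: motion: the value is too long (schema: maxItems 1). Nothing was moved.
```

Nothing moved. I misread the format; it is a list holding one list of rows, three levels of brackets. Resending.

shift_gripper(
  motion=[
    [[1,0,0,-0.56,0,0,0.1808],[1,0,0,-0.56,0,0,0.1808],[1,0.72,-0.64,0,0,0,0],[1,0.72,-0.64,0,0,0,0],[1,0.72,-0.64,0,0,0,0]],
  ],
)

```text
time: 0.78
tool_pos: [0.311, -0.4787, 0.301]
tool_rot: [-0.0, 1.0, -0.0, 0.0]
contact_force: [0.6, -0.7, -0.2]
gripper_width: 1.001
grasp_force: 0.0
```

shift_gripper(
  motion=[
    [[1,0.72,-0.64,0,0,0,0],[1,0.72,-0.64,0,0,0,0],[1,0.72,-0.64,0,0,0,0],[1,0.72,-0.64,0,0,0,0],[1,0.72,-0.64,0,0,0,0]],
  ],
)

```text
time: 1.4
tool_pos: [0.5362, -0.2785, 0.301]
tool_rot: [0.0, 1.0, -0.0, -0.0]
contact_force: [-0.2, -1.5, -0.4]
gripper_width: 0.998
grasp_force: 0.0
```

shift_gripper(
  motion=[
    [[1,0.64,0,0,0,0,0],[1,0,0,0,0,0,0],[1,0,0,0,0,0,0]],
  ],
)

```text
time: 1.78
tool_pos: [0.5745, -0.2801, 0.3008]
tool_rot: [-0.0, 1.0, -0.0, -0.001]
contact_force: [-1.3, 0.1, -0.3]
gripper_width: 1.0
grasp_force: 0.0
```

Run:
```python
from h import *
print(manip.state()['tool_pos'])
grab('wrist','w1.png')
```

```bash
python3 go.py 0.65 0.03 0.32 0
```

```text
[ 0.57453377 -0.28010616  0.30076653]
yaw -0.001 rz -0.001  dx 0.0757 dy -0.3104 dz -0.0189 tilt [-0.001  0.    -1.   ] t 1.825 j6 1.0
```

View pics/w1.png

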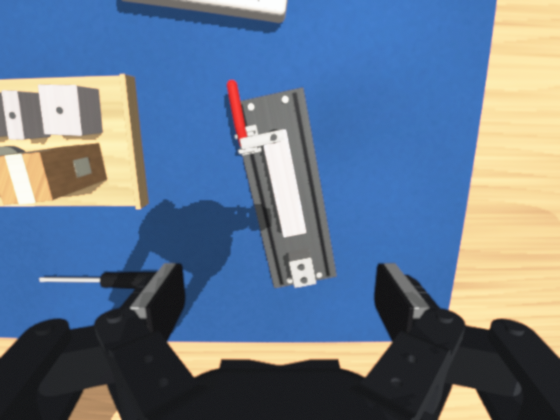

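The wrist view shows the tube running from (277,143) to its end at (293,236), the stop at (302,272) with its face near row 260, and the clamp at (260,140). The carton is at (50,175), with two of the blocks above it.

Converted, -0.06 m is -0.96, 0.015 m is 0.24.

shift_gripper(
  motion=[
    [[1,0.24,-0.96,-0.064,0,0,0],[1,0.24,-0.96,-0.064,0,0,0],[1,0.24,-0.96,-0.064,0,0,0],[1,0.24,-0.96,-0.064,0,0,0],[1,0.24,-0.96,-0.064,0,0,0]],
  ],
)

```text
time: 2.45
tool_pos: [0.6497, 0.0206, 0.3221]
tool_rot: [0.0, 1.0, -0.001, 0.0]
contact_force: [-0.0, 0.2, -0.3]
gripper_width: 0.999
grasp_force: 0.0
```

shift_gripper(
  motion=[
    [[1,0,-0.16,0,0,0,0],[1,0,0,0,0,0,0],[1,0,0,0,0,0,0]],
  ],
)

```text
time: 2.82
tool_pos: [0.6497, 0.028, 0.3213]
tool_rot: [0.0, 1.0, -0.001, -0.0]
contact_force: [1.0, -1.1, -0.2]
gripper_width: 1.005
grasp_force: 0.0
```

Run:
```python
from h import *
print(manip.state()['tool_pos'])
im,c=grab('wrist','w2.png')
a,_=load('w1.png'); cr=cv2.resize(a[210:300,250:350],None,fx=6,fy=6,interpolation=cv2.INTER_CUBIC); cv2.imwrite('pics/w1c.png',cr[:,:,::-1])
```

```text
[0.64973301 0.02804895 0.32130543]
```

View pics/w2.png

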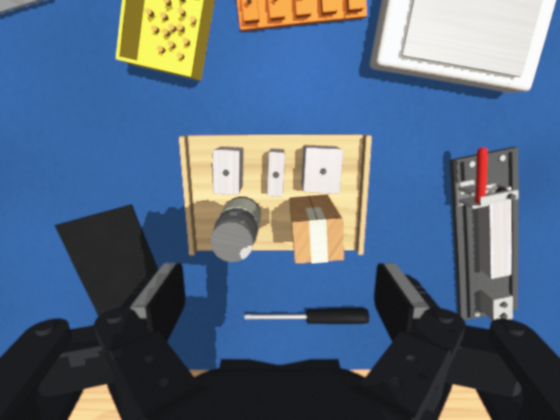

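View pics/w1c.png

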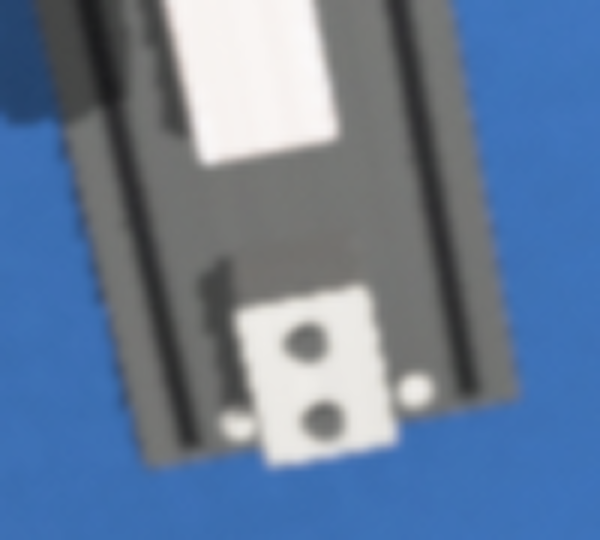

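In w2, the block bolt marks are at (226,172) for the middle block, (276,174) for the narrow and (323,171) for the wide. The jar lid is at (233,240) and the carton top at about (322,243). In the crop, the tube end edge is at (204,164)–(338,134) and the stop face edge at (238,310)–(368,287).

Run:
```python
from h import *
a,c=load('w1.png')
f=lambda u,v,z: pt(c,250+(u+.5)/6-.5,210+(v+.5)/6-.5,z)
A=f(204,164,.042);B=f(338,134,.042);C=f(238,310,.047);D=f(368,287,.047); E1=f(268,466,.047);E2=f(398,440,.047)
print('tube w',np.linalg.norm(A-B),'stop w',np.linalg.norm(C-D))
n=B-A; n/=np.linalg.norm(n); ax=np.array([-n[1],n[0]]); 
tm=(A+B)[:2]/2; sm=(C+D)[:2]/2; d=tm-sm; print('tube',tm,'stop',sm,'gap vec',d,np.linalg.norm(d),'ang of tube end normal',np.arctan2(ax[1],ax[0]),'stop edge',np.arctan2(*( (D-C)[[0,1]]*[-1,1])[::1]), 'line',np.arctan2(d[1],d[0]))
s_=(C+D-E1-E2)[:2];print('stop axis',np.arctan2(s_[1],s_[0]))
# bright regions
h=cv2.cvtColor(np.ascontiguousarray(a),cv2.COLOR_RGB2HSV); m=cv2.inRange(h,(0,0,190),(180,45,255))
def rects(m,c,z,roi,amin):
    k=np.zeros_like(m);x0,y0,x1,y1=roi;k[y0:y1,x0:x1]=m[y0:y1,x0:x1]
    for q in cv2.findContours(k,0,2)[0]:
        if cv2.contourArea(q)<amin: continue
        p=np.array([pt(c,u,v,z)[:2] for u,v in q[:,0]],np.float32)*1000
        (cx,cy),(w,hh),an=cv2.minAreaRect(p); print('  px',q[:,0].mean(0).round(1),'c',round(cx/1000,4),round(cy/1000,4),'size',round(w,1),round(hh,1),'ang',round(an,1))
print('tube');rects(m,c,.042,(255,145,320,250),300)
print('stop');rects(m,c,.047,(270,250,330,300),200)
im,c=load('w2.png');h=cv2.cvtColor(np.ascontiguousarray(im),cv2.COLOR_RGB2HSV)
m=cv2.inRange(h,(0,0,180),(180,35,255));print('blocks');rects(m,c,.062,(200,140,350,200),150)
for u,v in((226,172),(276,174),(323,171)): print(pt(c,u,v,.062)[:2].round(4))
cr=cv2.resize(im[130:270,170:380],None,fx=3.8,fy=3.8,interpolation=cv2.INTER_CUBIC); cv2.imwrite('pics/w2c.png',cr[:,:,::-1])
```

```text
tube w 0.03018514137645522 stop w 0.029342563752046618
tube [ 0.4944119  -0.30014445] stop [ 0.46083501 -0.30748859] gap vec [0.03357689 0.00734414] 0.03437068564751308 ang of tube end normal 0.2343068703068855 stop edge -2.9512273655032755 line 0.21533491485257486
stop axis 0.19337126477360528
tube
  px [285.5 193.9] c 0.5538 -0.2876 size 122.1 30.9 ang 11.9
stop
  px [301.2 272.9] c 0.4406 -0.3075 size 39.5 36.6 ang 11.9
blocks
  px [278.7 166.7] c 0.6503 0.033 size 19.5 55.0 ang 87.0
  px [220.6 166.9] c 0.6534 0.0955 size 31.6 55.5 ang 87.9
  px [325.4 169.2] c 0.6546 -0.026 size 45.3 55.2 ang 87.4
[0.653  0.0947]
[0.6503 0.0322]
[ 0.6539 -0.0265]
```

View pics/w2c.png

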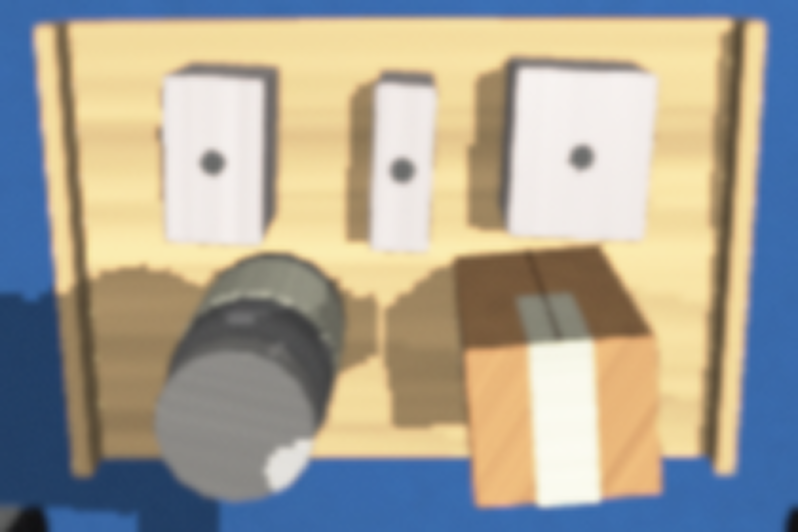

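Run:
```python
from h import *
im,c=load('w2.png'); f=lambda u,v,z: pt(c,170+(u+.5)/3.8-.5,130+(v+.5)/3.8-.5,z)[:2]
print('jar',f(236,425,.127),'diam',f(157,425,.127)-f(316,425,.127))
P=[f(*p,.127) for p in((466,350),(656,338),(662,492),(475,506))]
print('carton',np.mean(P,0),[ (np.linalg.norm(P[i]-P[(i+1)%4]).round(4), np.arctan2(*(P[(i+1)%4]-P[i])[::-1]).round(3)) for i in range(4)])
print('carton bottom back', f(458,260,.012), f(600,248,.012), )
print('stand back corners',f(38,25,.042),f(765,25,.042))
```

```bash
python3 go.py 0.575 0.085 0.20 -1.5708
```

```text
jar [0.58600983 0.08132516] diam [7.29344808e-05 4.67332797e-02]
carton [ 0.58634235 -0.01508981] [(np.float64(0.0547), np.float64(-1.508)), (np.float64(0.0485), np.float64(-3.051)), (np.float64(0.056), np.float64(1.648)), (np.float64(0.0493), np.float64(0.064))]
carton bottom back [0.60647918 0.01259235] [ 0.61100867 -0.04095913]
stand back corners [0.69611433 0.1553478 ] [ 0.69536989 -0.08913636]
yaw -0.003 rz 1.568  dx -0.0570 dy 0.0748 dz 0.1213 tilt [-0. -0. -1.] t 2.875 j6 1.5
```

Converted, 0.05 m is 0.8, 0.04 m is 0.64.

shift_gripper(
  motion=[
    [[1,-0.512,-0.432,0.64,0,0,0],[1,-0.512,-0.432,0.64,0,0,0],[1,0,0,0.8,0,0,0],[1,0,0,0.8,0,0,0],[1,0,0,0.8,0,0,0]],
  ],
)

```text
time: 3.5
tool_pos: [0.586, 0.0825, 0.0901]
tool_rot: [0.0, 1.0, -0.001, 0.0]
contact_force: [0.8, -0.4, 0.3]
gripper_width: 1.0
grasp_force: 0.0
```

shift_gripper(
  motion=[
    [[1,0,0,0.288,0,0,0],[1,0,0,0,0,0,0],[0,0,0,0,0,0,0],[0,0,0,0,0,0,0],[0,0,0,0,0,0,0]],
  ],
)

```text
time: 4.12
tool_pos: [0.5883, 0.0836, 0.0764]
tool_rot: [0.0, 1.0, -0.0, 0.003]
contact_force: [-0.0, -2.2, 5.6]
gripper_width: 0.606
grasp_force: 63.2
```

shift_gripper(
  motion=[
    [[0,0,0,0,0,0,0],[0,0,0,-0.32,0,0,0],[0,0,0,-0.8,0,0,0],[0,0,0,-0.8,0,0,0],[0,0,0,-0.32,0,0,0]],
  ],
)

```text
time: 4.75
tool_pos: [0.5877, 0.0842, 0.2181]
tool_rot: [-0.0, 1.0, 0.0, 0.003]
contact_force: [-0.3, 0.7, -3.5]
gripper_width: 0.602
grasp_force: 63.9
```

```bash
python3 go.py 0.5275 0.299 0.213 0.25
```

```text
yaw 0.000 rz -0.250  dx -0.0052 dy -0.2230 dz 0.0051 tilt [ 0.007  0.    -1.   ] t 4.75 j6 1.59
```

Converted, -0.055 m is -0.88, -0.125 rad is -0.1592.

shift_gripper(
  motion=[
    [[0,0,0,0,0,0,-0.1592],[0,0,0,0,0,0,-0.1592],[0,0,-0.88,0,0,0,0],[0,0,-0.88,0,0,0,0],[0,0,-0.88,0,0,0,0]],
  ],
)

```text
time: 5.38
tool_pos: [0.5439, 0.245, 0.2117]
tool_rot: [0.0, 0.992, 0.124, -0.001]
contact_force: [0.6, 0.0, -3.2]
gripper_width: 0.606
grasp_force: 64.1
```

shift_gripper(
  motion=[
    [[0,-0.08,-0.928,0,0,0,0],[0,0,0,0.64,0,0,0],[0,0,0,0.8,0,0,0],[0,0,0,0.64,0,0,0],[0,0,0,0,0,0,0]],
  ],
)

```text
time: 6.0
tool_pos: [0.5217, 0.2971, 0.0775]
tool_rot: [0.002, 0.992, 0.125, -0.006]
contact_force: [0.5, -0.5, -3.4]
gripper_width: 0.601
grasp_force: 64.2
```

```bash
python3 go.py 0.5275 0.299 0.07 0.25
```

```text
yaw 0.250 rz -0.000  dx 0.0061 dy -0.0004 dz 0.0075 tilt [-0.011 -0.004 -1.   ] t 6.0 j6 1.71
```

Converted, 0.005 m is 0.08, 0.004 m is 0.064.

shift_gripper(
  motion=[
    [[0,0.08,0,0.064,0,0,0],[0,0,0,0.048,0,0,0],[0,0,0,0.016,0,0,0],[0,0,0,0,0,0,0]],
  ],
)

```text
time: 6.5
tool_pos: [0.5314, 0.3002, 0.0761]
tool_rot: [-0.0, 0.992, 0.125, 0.001]
contact_force: [-1.0, -0.7, -2.3]
gripper_width: 0.606
grasp_force: 64.3
```

```bash
python3 go.py 0.5275 0.299 0.0684 0.25
```

```text
yaw 0.250 rz -0.000  dx -0.0041 dy 0.0002 dz 0.0077 tilt [ 0.001  0.    -1.   ] t 6.5 j6 1.71
```

Converted, 0.005 m is 0.08.

shift_gripper(
  motion=[
    [[0,0,0,0.08,0,0,0],[0,0,0,0,0,0,0],[0,0,0,0,0,0,0]],
  ],
)

```text
time: 6.88
tool_pos: [0.5309, 0.3, 0.0701]
tool_rot: [0.0, 0.992, 0.125, -0.0]
contact_force: [-1.0, 0.4, -2.9]
gripper_width: 0.605
grasp_force: 64.3
```

shift_gripper(
  motion=[
    [[0,0,0,0.032,0,0,0],[0,0,0,0,0,0,0],[0,0,0,0,0,0,0]],
  ],
)

```text
time: 7.25
tool_pos: [0.5312, 0.3001, 0.0685]
tool_rot: [-0.0, 0.992, 0.125, 0.0]
contact_force: [-1.0, 0.2, -2.0]
gripper_width: 0.602
grasp_force: 64.3
```

shift_gripper(
  motion=[
    [[0,0,0,0.024,0,0,0],[0,0,0,0,0,0,0],[0,0,0,0,0,0,0]],
  ],
)

```text
time: 7.62
tool_pos: [0.5318, 0.3002, 0.0685]
tool_rot: [-0.0, 0.992, 0.125, 0.001]
contact_force: [-1.8, -0.8, 6.5]
gripper_width: 0.603
grasp_force: 65.1
```

shift_gripper(
  motion=[
    [[1,0,0,0,0,0,0],[1,0,0,0,0,0,0],[1,0,0,0,0,0,0],[1,0,0,-0.48,0,0,0],[1,0,0,-0.96,0,0,0]],
  ],
)

```text
time: 8.25
tool_pos: [0.5287, 0.299, 0.1538]
tool_rot: [0.001, 0.992, 0.125, -0.004]
contact_force: [1.6, -0.6, 0.0]
gripper_width: 1.0
grasp_force: 0.0
```

shift_gripper(
  motion=[
    [[1,0,0,-0.96,0,0,0],[1,0,0,0,0,0,0]],
  ],
)

```text
time: 8.5
tool_pos: [0.5344, 0.3015, 0.2246]
tool_rot: [-0.002, 0.992, 0.125, 0.006]
contact_force: [0.9, -0.2, -0.7]
gripper_width: 0.998
grasp_force: 0.0
```

```bash
python3 go.py 0.586 -0.015 0.20 0.06
```

```text
yaw 0.250 rz 0.190  dx 0.0326 dy 0.3190 dz 0.0246 tilt [ 0.012  0.005 -1.   ] t 8.5 j6 1.71
```

Converted, 0.055 m is 0.88, 0.005 m is 0.08, 0.095 rad is 0.121.

shift_gripper(
  motion=[
    [[1,0,0,0,0,0,0.121],[1,0,0,0,0,0,0.121],[1,0.08,0.88,0,0,0,0],[1,0.08,0.88,0,0,0,0],[1,0.08,0.88,0,0,0,0]],
  ],
)

```text
time: 9.12
tool_pos: [0.5553, 0.1347, 0.2153]
tool_rot: [0.0, 1.0, 0.03, -0.001]
contact_force: [0.3, 0.4, 0.5]
gripper_width: 1.0
grasp_force: 0.0
```

shift_gripper(
  motion=[
    [[1,0.08,0.88,0,0,0,0],[1,0.096,0.88,0,0,0,0],[1,0.096,0.704,0.32,0,0,0],[1,0,0,0,0,0,0],[1,0,0,0,0,0,0]],
  ],
)

```text
time: 9.75
tool_pos: [0.5815, -0.0161, 0.1958]
tool_rot: [-0.0, 1.0, 0.03, -0.001]
contact_force: [0.4, -0.5, 1.0]
gripper_width: 0.998
grasp_force: 0.0
```

```bash
python3 - <<'E'
from h import *
im,c=grab('wrist','w3.png')
E
python3 go.py 0.586 -0.0145 0.073 0.065
```

```text
yaw 0.061 rz -0.004  dx 0.0043 dy -0.0009 dz 0.1234 tilt [-0.001  0.    -1.   ] t 9.8 j6 1.36
```

View pics/w3.png

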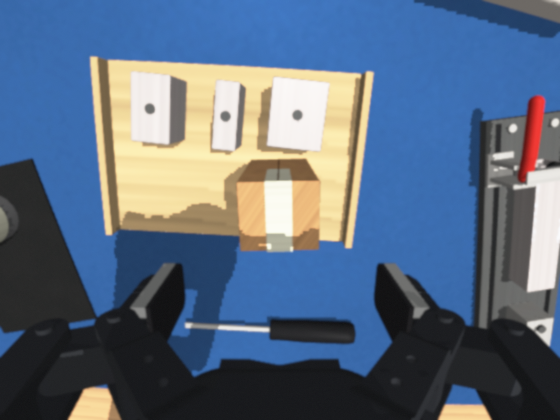

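The carton's top fills (238..320, 180..250), square to the tool and centred on the fingers at (279,215).

Run:
```python
from h import *
im,c=load('w3.png'); print(pt(c,279,215,.127), pt(c,238,215,.127)-pt(c,320,215,.127), pt(c,279,180,.127)-pt(c,279,250,.127))
for u,v in ((149.5,108),(225.5,116),(297,115)): print(pt(c,u,v,.062))
```

```text
[ 0.58740004 -0.01536817  0.127     ] [-0.00332281  0.05576963  0.        ] [0.04991039 0.0029505  0.        ]
[0.65262127 0.09510305 0.062     ]
[0.64950886 0.03241372 0.062     ]
[ 0.65369391 -0.02612712  0.062     ]
```

shift_gripper(
  motion=[
    [[1,0.064,0,0.32,0,0,0],[1,0,0,0.8,0,0,0],[1,0,0,0.8,0,0,0],[1,0,0,0.048,0,0,0],[1,0,0,0,0,0,0]],
  ],
)

```text
time: 10.42
tool_pos: [0.5867, -0.0158, 0.0746]
tool_rot: [0.0, 1.0, 0.03, 0.001]
contact_force: [0.5, 1.0, 0.3]
gripper_width: 1.002
grasp_force: 0.0
```

shift_gripper(
  motion=[
    [[1,0,0,0,0,0,0],[0,0,0,0,0,0,0],[0,0,0,0,0,0,0],[0,0,0,0,0,0,0],[0,0,0,0,0,0,0]],
  ],
)

```text
time: 11.05
tool_pos: [0.5872, -0.0162, 0.0756]
tool_rot: [-0.0, 1.0, 0.03, 0.001]
contact_force: [0.3, 1.8, 7.0]
gripper_width: 0.649
grasp_force: 62.8
```

Converted, -0.05 m is -0.8, -0.02 m is -0.32, -0.095 rad is -0.121.

shift_gripper(
  motion=[
    [[0,0,0,-0.32,0,0,0],[0,0,0,-0.8,0,0,0],[0,0,0,-0.8,0,0,0],[0,0,0,-0.32,0,0,-0.121],[0,0,0,0,0,0,-0.121]],
  ],
)

```text
time: 11.68
tool_pos: [0.587, -0.0166, 0.2174]
tool_rot: [0.001, 0.992, 0.126, 0.002]
contact_force: [-1.0, -0.0, -3.6]
gripper_width: 0.65
grasp_force: 62.8
```

```bash
python3 go.py 0.4365 0.275 0.213 0.25
```

```text
yaw 0.253 rz 0.003  dx -0.0737 dy -0.3198 dz 0.0044 tilt [ 0.005 -0.001 -1.   ] t 11.675 j6 1.16
```

Converted, -0.053 m is -0.848, -0.012 m is -0.192.

shift_gripper(
  motion=[
    [[0,-0.192,-0.848,0,0,0,0],[0,-0.192,-0.848,0,0,0,0],[0,-0.192,-0.848,0,0,0,0],[0,-0.192,-0.848,0,0,0,0],[0,-0.192,-0.848,0,0,0,0]],
  ],
)

```text
time: 12.3
tool_pos: [0.461, 0.2267, 0.214]
tool_rot: [0.0, 0.992, 0.124, -0.0]
contact_force: [0.8, 0.2, -3.7]
gripper_width: 0.652
grasp_force: 63.4
```

shift_gripper(
  motion=[
    [[0,-0.192,-0.864,0,0,0,0],[0,0,0,0.64,0,0,0],[0,0,0,0.8,0,0,0],[0,0,0,0.64,0,0,0],[0,0,0,0,0,0,0]],
  ],
)

```text
time: 12.92
tool_pos: [0.4339, 0.2734, 0.0799]
tool_rot: [0.001, 0.992, 0.125, -0.005]
contact_force: [-0.8, 0.1, -2.1]
gripper_width: 0.646
grasp_force: 63.5
```

shift_gripper(
  motion=[
    [[0,0,0,0,0,0,0],[0,0,0,0,0,0,0]],
  ],
)

```text
time: 13.18
tool_pos: [0.4392, 0.2757, 0.0867]
tool_rot: [-0.001, 0.992, 0.124, 0.002]
contact_force: [0.1, 0.2, -2.3]
gripper_width: 0.646
grasp_force: 63.7
```

```bash
python3 go.py 0.4365 0.275 0.0676 0.25
```

```text
yaw 0.250 rz -0.000  dx -0.0028 dy 0.0000 dz 0.0191 tilt [ 0.004  0.002 -1.   ] t 13.175 j6 1.74
```

Converted, 0.008 m is 0.128, 0.006 m is 0.096.

shift_gripper(
  motion=[
    [[0,-0.048,0,0.128,0,0,0],[0,0,0,0.096,0,0,0],[0,0,0,0.048,0,0,0],[0,0,0,0,0,0,0],[0,0,0,0,0,0,0]],
  ],
)

```text
time: 13.8
tool_pos: [0.4345, 0.2743, 0.0676]
tool_rot: [0.0, 0.992, 0.125, -0.0]
contact_force: [-3.9, -2.3, 6.1]
gripper_width: 0.652
grasp_force: 64.2
```

shift_gripper(
  motion=[
    [[0,0,0,0.032,0,0,0],[0,0,0,0,0,0,0],[0,0,0,0,0,0,0]],
  ],
)

```text
time: 14.18
tool_pos: [0.4349, 0.2745, 0.0676]
tool_rot: [0.0, 0.992, 0.125, -0.0]
contact_force: [-7.3, -3.3, 15.8]
gripper_width: 0.651
grasp_force: 65.1
```

Converted, -0.06 m is -0.96, -0.03 m is -0.48.

shift_gripper(
  motion=[
    [[1,0,0,-0.016,0,0,0],[1,0,0,0,0,0,0],[1,0,0,0,0,0,0],[1,0,0,-0.48,0,0,0],[1,0,0,-0.96,0,0,0]],
  ],
)

```text
time: 14.8
tool_pos: [0.4322, 0.2732, 0.1531]
tool_rot: [0.001, 0.992, 0.125, -0.004]
contact_force: [0.5, 0.3, 0.0]
gripper_width: 0.999
grasp_force: 0.0
```

shift_gripper(
  motion=[
    [[1,0,0,-0.8,0,0,0],[1,0,0,0,0,0,0]],
  ],
)

```text
time: 15.05
tool_pos: [0.4373, 0.2756, 0.2115]
tool_rot: [-0.002, 0.992, 0.125, 0.005]
contact_force: [-0.7, 0.4, -0.4]
gripper_width: 0.998
grasp_force: 0.0
```

```bash
python3 - <<'E'
from h import *
im,c=grab('wrist','w4.png')
E
python3 go.py 0.41 -0.318 0.205 0.25
```

```text
yaw 0.250 rz -0.000  dx -0.1716 dy 0.5681 dz 0.0033 tilt [ 0.005  0.002 -1.   ] t 15.1 j6 1.74
```

View pics/w4.png

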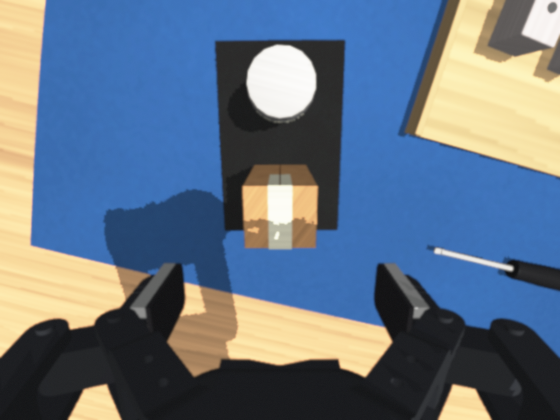

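Both stand upright on the mat: the jar lid is at (281,82), the carton at (280,210), and the mat spans (216..344, 40..230). Next I'll take a close view of the gap.

Converted, 0.0517 m is 0.8272, -0.0156 m is -0.2496.

shift_gripper(
  motion=[
    [[1,-0.2496,0.8272,0,0,0,0],[1,-0.2496,0.8272,0,0,0,0],[1,-0.2496,0.8272,0,0,0,0],[1,-0.2496,0.8272,0,0,0,0],[1,-0.2496,0.8272,0,0,0,0]],
  ],
)

```text
time: 15.72
tool_pos: [0.4214, 0.0031, 0.2035]
tool_rot: [-0.0, 0.992, 0.125, -0.002]
contact_force: [0.6, 0.1, 0.5]
gripper_width: 1.001
grasp_force: 0.0
```

shift_gripper(
  motion=[
    [[1,-0.2496,0.8272,0,0,0,0],[1,-0.2496,0.8272,0,0,0,0],[1,-0.2496,0.8272,0,0,0,0],[1,-0.2496,0.8272,0,0,0,0],[1,-0.2496,0.8272,0,0,0,0]],
  ],
)

```text
time: 16.35
tool_pos: [0.4099, -0.2663, 0.2033]
tool_rot: [-0.001, 0.992, 0.124, -0.001]
contact_force: [0.6, 0.9, 0.8]
gripper_width: 1.001
grasp_force: 0.0
```

shift_gripper(
  motion=[
    [[1,-0.2496,0.8272,0,0,0,0],[1,0,0,0,0,0,0],[1,0,0,0,0,0,0]],
  ],
)

```text
time: 16.73
tool_pos: [0.4081, -0.3183, 0.2037]
tool_rot: [-0.002, 0.992, 0.124, -0.001]
contact_force: [0.5, 0.6, -0.6]
gripper_width: 0.999
grasp_force: 0.0
```

Run:
```python
from h import *
im,c=grab('wrist','w5.png'); print(proj(c,[.461,-.307,.047]),proj(c,[.494,-.3,.042]))
u,v=map(int,proj(c,[.478,-.304,.04])); u0,v0=u-50,v-38; print(u0,v0)
cv2.imwrite('pics/w5c.png',cv2.resize(im[max(v0,0):v0+76,u0:u0+100],None,fx=8,fy=8 if 0 else 7.8,interpolation=cv2.INTER_CUBIC)[:,:,::-1])
```

```text
(np.float64(282.37221077943474), np.float64(134.98907567331491)) (np.float64(283.95193055045456), np.float64(96.0834862256737))
233 77
```

View pics/w5c.png

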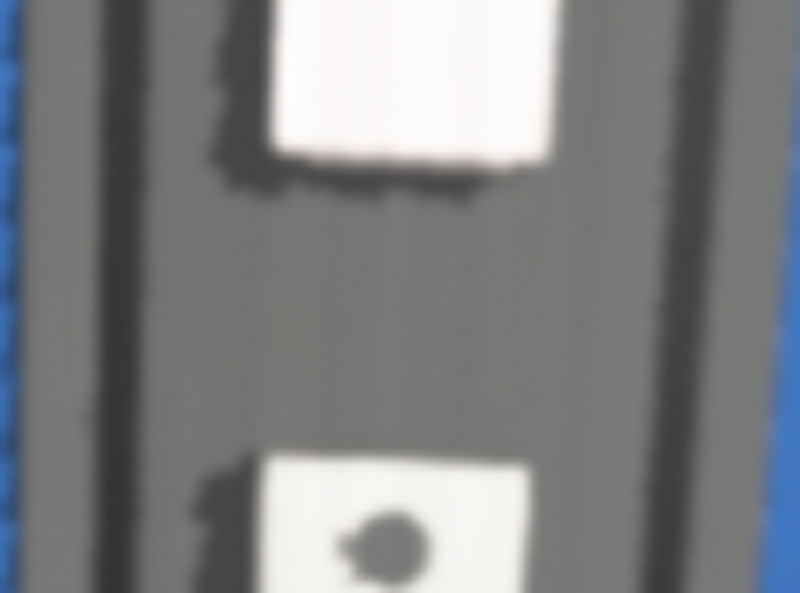

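Run:
```python
from h import *
_,c=load('w5.png'); f=lambda u,v,z: pt(c,233+(u+.5)/8-.5,77+(v+.5)/7.8-.5,z)[:2]
A,B,C,D=f(272,154,.042),f(552,165,.042),f(262,456,.047),f(532,465,.047)
n=np.linalg.norm; t=(A+B)/2;s=(C+D)/2
print('widths',n(A-B),n(C-D),'tube',t,'stop',s,'gap',n(t-s),'line',np.arctan2(*(t-s)[::-1]),'edges',np.arctan2(-(B-A)[0]*-1,-(B-A)[1]),np.arctan2((D-C)[0],-(D-C)[1]))
```

```text
widths 0.031195985799619443 0.03046313142937639 tube [ 0.49327281 -0.30029678] stop [ 0.46044219 -0.30697687] gap 0.03350333460817171 line 0.20073123808403529 edges 0.21092482660741674 0.2159850613085944
```

Two close measures give a gap of about 33.5–34.4 mm, which is under 39 mm, so the narrow block is the right one. I'll fetch it.

Converted, -0.18 rad is -0.2292.

shift_gripper(
  motion=[
    [[1,0,0,0,0,0,-0.2292],[1,0,0,0,0,0,-0.2292],[1,0,0,0,0,0,-0.2292],[1,0,0,0,0,0,-0.2292],[1,0,0,0,0,0,-0.2292]],
  ],
)

```text
time: 17.4
tool_pos: [0.409, -0.3174, 0.2054]
tool_rot: [-0.0, 0.837, 0.547, 0.0]
contact_force: [-0.3, 0.1, -0.2]
gripper_width: 0.999
grasp_force: 0.0
```

shift_gripper(
  motion=[
    [[1,0,0,0,0,0,-0.2292],[1,0,0,0,0,0,-0.2292],[1,0,0,0,0,0,0]],
  ],
)

```text
time: 17.77
tool_pos: [0.409, -0.3177, 0.2054]
tool_rot: [-0.0, 0.728, 0.685, 0.0]
contact_force: [-0.4, -0.1, 0.8]
gripper_width: 1.003
grasp_force: 0.0
```

```bash
python3 go.py 0.650 0.0325 0.16 1.52
```

```text
yaw 1.510 rz -0.010  dx 0.3620 dy 0.2229 dz 0.0454 tilt [-0.  0. -1.] t 17.775 j6 -0.74
```

The manual's scale: shifts go in shares of 62.5 mm and turns go in shares of 45 degrees. Converting my numbers, 0.052 m is 0.832, 0.05 m is 0.8, -0.01 rad is -0.0127.

shift_gripper(
  motion=[
    [[1,0.8,0.512,0,0,0,-0.0127],[1,0.832,0.512,0,0,0,0],[1,0.832,0.512,0,0,0,0],[1,0.832,0.512,0,0,0,0],[1,0.832,0.512,0,0,0,0]],
  ],
)

```text
time: 18.4
tool_pos: [0.5828, -0.0673, 0.2059]
tool_rot: [0.0, 0.726, 0.688, 0.0]
contact_force: [1.4, -0.6, 0.2]
gripper_width: 1.004
grasp_force: 0.0
```

shift_gripper(
  motion=[
    [[1,0.832,0.512,0,0,0,0],[1,0.832,0.496,0.32,0,0,0],[1,0,0,0.4,0,0,0],[1,0,0,0,0,0,0],[1,0,0,0,0,0,0]],
  ],
)

```text
time: 19.02
tool_pos: [0.6497, 0.0296, 0.162]
tool_rot: [0.0, 0.725, 0.688, 0.0]
contact_force: [0.3, -0.5, 0.8]
gripper_width: 1.003
grasp_force: 0.0
```

Run:
```python
from h import *
im,c=grab('wrist','w6.png'); print(proj(c,[.65,.0325,.062]))
```

```bash
python3 go.py 0.650 0.0325 0.026 1.52
```

```text
(np.float64(279.01863067560555), np.float64(206.81967028492667))
yaw 1.518 rz -0.002  dx 0.0032 dy -0.0003 dz 0.1368 tilt [ 0.002 -0.    -1.   ] t 19.075 j6 -0.02
```

View pics/w6.png

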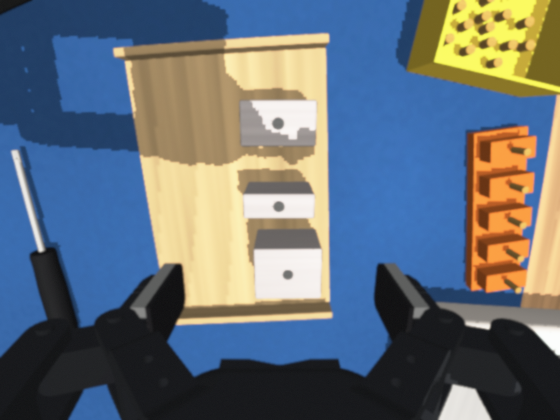

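The narrow block's mark is at (279,207), exactly as predicted, and the block is square to the gripper. I'll go down and grip it.

Converted, 0.045 m is 0.72, 0.003 m is 0.048.

shift_gripper(
  motion=[
    [[1,0.048,0,0.64,0,0,0],[1,0,0,0.72,0,0,0],[1,0,0,0.64,0,0,0],[1,0,0,0.16,0,0,0],[1,0,0,0,0,0,0]],
  ],
)

```text
time: 19.7
tool_pos: [0.6505, 0.0322, 0.0274]
tool_rot: [0.0, 0.725, 0.688, 0.0]
contact_force: [1.3, 0.2, 1.0]
gripper_width: 1.001
grasp_force: 0.0
```

shift_gripper(
  motion=[
    [[0,0,0,0,0,0,0],[0,0,0,0,0,0,0],[0,0,0,0,0,0,0],[0,0,0,0,0,0,0]],
  ],
)

```text
time: 20.2
tool_pos: [0.6519, 0.0325, 0.0291]
tool_rot: [0.002, 0.725, 0.689, 0.001]
contact_force: [0.5, -0.2, 6.7]
gripper_width: 0.644
grasp_force: 64.8
```

Converted, -0.06 m is -0.96, -0.05 m is -0.8, 0.188 rad is 0.2394.

shift_gripper(
  motion=[
    [[0,0,0,-0.32,0,0,0],[0,0,0,-0.8,0,0,0],[0,0,0,-0.96,0,0,0.2292],[0,0,0,0,0,0,0.2394],[0,0,0,0,0,0,0.2394]],
  ],
)

```text
time: 20.82
tool_pos: [0.6505, 0.0327, 0.1589]
tool_rot: [0.001, 0.887, 0.461, 0.001]
contact_force: [0.4, -0.7, -1.5]
gripper_width: 0.646
grasp_force: 64.1
```

shift_gripper(
  motion=[
    [[0,0,0,0,0,0,0.2394],[0,0,0,0,0,0,0.2394],[0,0,0,0,0,0,0.2394],[0,0,0,0,0,0,0.2394],[0,0,0,0,0,0,0]],
  ],
)

```text
time: 21.45
tool_pos: [0.6498, 0.0327, 0.1569]
tool_rot: [0.0, 0.994, 0.108, 0.0]
contact_force: [-0.5, 1.2, -1.5]
gripper_width: 0.647
grasp_force: 64.0
```

```bash
python3 go.py 0.477 -0.3035 0.12 0.21
```

```text
yaw 0.217 rz 0.007  dx -0.2391 dy 0.2928 dz 0.0369 tilt [ 0.  0. -1.] t 21.45 j6 1.29
```

Converted, 0.042 m is 0.672, -0.034 m is -0.544, 0.007 rad is 0.0089.

shift_gripper(
  motion=[
    [[0,-0.544,0.672,0,0,0,0.0089],[0,-0.544,0.672,0,0,0,0],[0,-0.544,0.672,0,0,0,0],[0,-0.544,0.672,0,0,0,0],[0,-0.544,0.672,0,0,0,0]],
  ],
)

```text
time: 22.08
tool_pos: [0.5263, -0.2094, 0.1569]
tool_rot: [0.0, 0.994, 0.106, 0.0]
contact_force: [0.6, -0.7, -1.5]
gripper_width: 0.646
grasp_force: 64.1
```

shift_gripper(
  motion=[
    [[0,-0.544,0.672,0,0,0,0],[0,-0.544,0.656,0.48,0,0,0],[0,0,0,0.096,0,0,0],[0,0,0,0,0,0,0],[0,0,0,0,0,0,0]],
  ],
)

```text
time: 22.7
tool_pos: [0.4788, -0.3027, 0.1213]
tool_rot: [0.0, 0.994, 0.105, 0.001]
contact_force: [-0.9, -0.5, -1.3]
gripper_width: 0.644
grasp_force: 64.3
```

Run:
```python
from h import *
im,c=grab('wrist','w7.png'); print(proj(c,[.4604,-.307,.047]),proj(c,[.4935,-.3003,.042]))
cv2.imwrite('pics/w7c.png',cv2.resize(im[100:270,170:390],None,fx=3.5,fy=3.5,interpolation=cv2.INTER_CUBIC)[:,:,::-1])
```

```bash
python3 go.py 0.477 -0.3035 0.03 0.21
```

```text
(np.float64(279.8190471528331), np.float64(246.0191990880189)) (np.float64(280.3174688245964), np.float64(198.7593948145238))
yaw 0.210 rz 0.000  dx -0.0021 dy 0.0003 dz 0.0914 tilt [ 0.002 -0.001 -1.   ] t 22.75 j6 0.67
```

View pics/w7c.png

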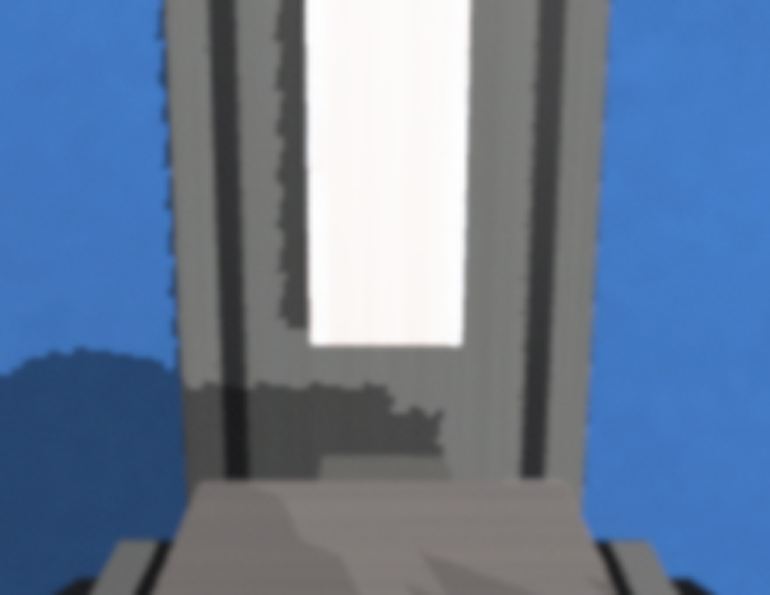

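The block is square in the grip. The tube end is seen at (280.6,198.6), where it was predicted. I'll lower it in.

Converted, 0.02 m is 0.32, -0.002 m is -0.032.

shift_gripper(
  motion=[
    [[0,-0.032,0,0.32,0,0,0],[0,0,0,0.288,0,0,0],[0,0,0,0.256,0,0,0],[0,0,0,0,0,0,0],[0,0,0,0,0,0,0]],
  ],
)

```text
time: 23.38
tool_pos: [0.4761, -0.3039, 0.0663]
tool_rot: [0.0, 0.995, 0.104, 0.0]
contact_force: [0.3, -0.6, -1.1]
gripper_width: 0.648
grasp_force: 64.4
```

```bash
python3 go.py 0.477 -0.3035 0.0291 0.21
```

```text
yaw 0.208 rz -0.002  dx 0.0010 dy -0.0002 dz 0.0372 tilt [ 0. -0. -1.] t 23.375 j6 0.66
```

shift_gripper(
  motion=[
    [[0,0,0,0.24,0,0,0],[0,0,0,0.192,0,0,0],[0,0,0,0,0,0,0],[0,0,0,0,0,0,0]],
  ],
)

```text
time: 23.88
tool_pos: [0.4759, -0.3038, 0.0391]
tool_rot: [-0.0, 0.995, 0.104, -0.0]
contact_force: [-0.1, 0.1, -1.3]
gripper_width: 0.645
grasp_force: 64.4
```

```bash
python3 go.py 0.477 -0.3035 0.0291 0.21
```

```text
yaw 0.208 rz -0.002  dx 0.0012 dy -0.0000 dz 0.0100 tilt [-0.  0. -1.] t 23.875 j6 0.66
```

Converted, 0.005 m is 0.08, 0.004 m is 0.064.

shift_gripper(
  motion=[
    [[0,0.016,0,0.08,0,0,0],[0,0,0,0.064,0,0,0],[0,0,0,0,0,0,0],[0,0,0,0.016,0,0,0],[0,0,0,0,0,0,0]],
  ],
)

```text
time: 24.5
tool_pos: [0.4769, -0.3036, 0.0292]
tool_rot: [0.0, 0.995, 0.104, 0.0]
contact_force: [-0.1, -0.3, -1.3]
gripper_width: 0.645
grasp_force: 64.4
```

shift_gripper(
  motion=[
    [[0,0,0,0.016,0,0,0],[0,0,0,0,0,0,0]],
  ],
)

```text
time: 24.75
tool_pos: [0.4771, -0.3037, 0.0291]
tool_rot: [0.0, 0.995, 0.104, 0.0]
contact_force: [-2.2, 2.3, 5.8]
gripper_width: 0.648
grasp_force: 65.1
```

Contact came at the expected height, so I'll release, rise and check.

Converted, -0.05 m is -0.8, -0.03 m is -0.48.

shift_gripper(
  motion=[
    [[1,0,0,0,0,0,0],[1,0,0,0,0,0,0],[1,0,0,0,0,0,0],[1,0,0,-0.48,0,0,0],[1,0,0,-0.8,0,0,0]],
  ],
)

```text
time: 25.38
tool_pos: [0.4753, -0.3023, 0.1065]
tool_rot: [-0.002, 0.995, 0.104, -0.002]
contact_force: [1.2, -0.4, 0.2]
gripper_width: 0.996
grasp_force: 0.0
```

shift_gripper(
  motion=[
    [[1,0,0,-0.96,0,0,0],[1,-0.48,0,-0.64,0,0,0],[1,0,0,0,0,0,0],[1,0,0,0,0,0,0]],
  ],
)

```text
time: 25.88
tool_pos: [0.4472, -0.3094, 0.2074]
tool_rot: [-0.0, 0.995, 0.104, -0.0]
contact_force: [0.8, -0.1, -0.7]
gripper_width: 0.999
grasp_force: 0.0
```

Run:
```python
from h import *
im,c=grab('wrist','w8.png'); u,v=proj(c,[.477,-.3035,.06]); u0,v0=int(u)-70,int(v)-52; print(u0,v0)
cv2.imwrite('pics/w8c.png',cv2.resize(im[v0:v0+105,u0:u0+140],None,fx=5.5,fy=5.5,interpolation=cv2.INTER_CUBIC)[:,:,::-1])
```

```bash
python3 go.py 0.4349 0.2745 0.21 0.25
```

```text
209 110
yaw 0.208 rz -0.042  dx 0.1326 dy -0.5684 dz -0.0036 tilt [-0.002  0.002 -1.   ] t 25.925 j6 0.62
```

View pics/w8c.png

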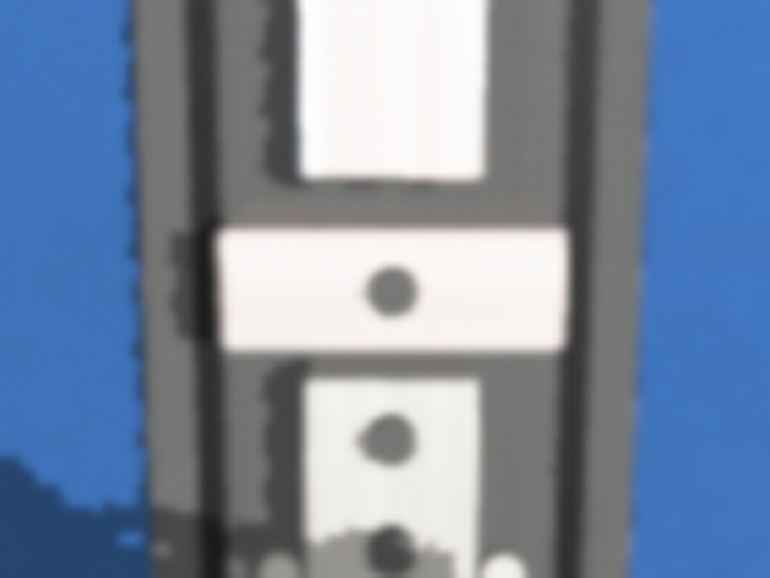

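The block stands square in the gap. Its mark at (391,291) is in line with the tube and stop, with clear space on both sides. Next I'll bring the carton back.

Converted, -0.057 m is -0.912, 0.013 m is 0.208, -0.042 rad is -0.0535.

shift_gripper(
  motion=[
    [[1,0,0,0,0,0,-0.0535],[1,0.208,-0.912,0,0,0,0],[1,0.208,-0.912,0,0,0,0],[1,0.208,-0.912,0,0,0,0],[1,0.208,-0.912,0,0,0,0]],
  ],
)

```text
time: 26.55
tool_pos: [0.4405, -0.0736, 0.206]
tool_rot: [-0.001, 0.992, 0.125, -0.002]
contact_force: [1.3, 0.2, 0.1]
gripper_width: 0.998
grasp_force: 0.0
```

shift_gripper(
  motion=[
    [[1,0.208,-0.912,0,0,0,0],[1,0.208,-0.912,0,0,0,0],[1,0.208,-0.912,0,0,0,0],[1,0.208,-0.912,0,0,0,0],[1,0.208,-0.912,0,0,0,0]],
  ],
)

```text
time: 27.18
tool_pos: [0.4328, 0.2184, 0.206]
tool_rot: [0.0, 0.992, 0.125, -0.002]
contact_force: [1.0, -0.4, -0.5]
gripper_width: 1.001
grasp_force: 0.0
```

shift_gripper(
  motion=[
    [[1,0.208,-0.88,0,0,0,0],[1,0,0,0,0,0,0],[1,0,0,0,0,0,0]],
  ],
)

```text
time: 27.55
tool_pos: [0.4322, 0.2726, 0.2063]
tool_rot: [0.001, 0.992, 0.125, -0.002]
contact_force: [1.4, -0.0, -0.0]
gripper_width: 0.996
grasp_force: 0.0
```

```bash
python3 go.py 0.4349 0.2745 0.0676 0.25
```

```text
yaw 0.251 rz 0.001  dx 0.0031 dy -0.0012 dz 0.1387 tilt [-0.003 -0.002 -1.   ] t 27.55 j6 1.74
```

Converted, 0.05 m is 0.8, 0.04 m is 0.64.

shift_gripper(
  motion=[
    [[1,0.032,-0.016,0.64,0,0,0],[1,0,0,0.8,0,0,0],[1,0,0,0.64,0,0,0],[1,0,0,0.144,0,0,0],[1,0,0,0,0,0,0]],
  ],
)

```text
time: 28.18
tool_pos: [0.435, 0.2735, 0.0694]
tool_rot: [0.0, 0.992, 0.124, -0.0]
contact_force: [0.3, 0.9, 0.4]
gripper_width: 1.0
grasp_force: 0.0
```

```bash
python3 go.py 0.4349 0.2745 0.0676 0.25
```

```text
yaw 0.248 rz -0.002  dx 0.0001 dy -0.0010 dz 0.0018 tilt [-0. -0. -1.] t 28.175 j6 1.74
```

shift_gripper(
  motion=[
    [[1,0,0,0,0,0,0],[0,0,0,0,0,0,0],[0,0,0,0,0,0,0],[0,0,0,0,0,0,0],[0,0,0,0,0,0,0]],
  ],
)

```text
time: 28.8
tool_pos: [0.4358, 0.2749, 0.0707]
tool_rot: [-0.0, 0.992, 0.125, 0.001]
contact_force: [0.1, 1.1, 5.5]
gripper_width: 0.647
grasp_force: 64.5
```

Converted, -0.05 m is -0.8, -0.02 m is -0.32, 0.095 rad is 0.121.

shift_gripper(
  motion=[
    [[0,0,0,-0.32,0,0,0],[0,0,0,-0.8,0,0,0],[0,0,0,-0.8,0,0,0],[0,0,0,-0.32,0,0,0.121],[0,0,0,0,0,0,0.1184]],
  ],
)

```text
time: 29.42
tool_pos: [0.4354, 0.2746, 0.211]
tool_rot: [-0.001, 1.0, 0.029, 0.001]
contact_force: [0.2, 0.0, -3.6]
gripper_width: 0.655
grasp_force: 64.7
```

```bash
python3 go.py 0.588 -0.016 0.21 0.062
```

```text
yaw 0.059 rz -0.003  dx 0.1343 dy 0.2995 dz 0.0010 tilt [ 0.003  0.001 -1.   ] t 29.425 j6 1.93
```

Converted, 0.05 m is 0.8, 0.022 m is 0.352.

shift_gripper(
  motion=[
    [[0,0.352,0.8,0,0,0,0],[0,0.352,0.8,0,0,0,0],[0,0.352,0.8,0,0,0,0],[0,0.352,0.8,0,0,0,0],[0,0.352,0.8,0,0,0,0]],
  ],
)

```text
time: 30.05
tool_pos: [0.5597, 0.0299, 0.2077]
tool_rot: [-0.0, 1.0, 0.031, -0.001]
contact_force: [0.4, 1.1, -3.1]
gripper_width: 0.649
grasp_force: 65.2
```

shift_gripper(
  motion=[
    [[0,0.384,0.8,0,0,0,0],[0,0,0,0.64,0,0,0],[0,0,0,0.8,0,0,0],[0,0,0,0.4,0,0,0],[0,0,0,0,0,0,0]],
  ],
)

```text
time: 30.68
tool_pos: [0.5837, -0.0164, 0.0898]
tool_rot: [-0.001, 1.0, 0.031, -0.004]
contact_force: [-0.4, 0.3, -3.2]
gripper_width: 0.65
grasp_force: 65.4
```

shift_gripper(
  motion=[
    [[0,0,0,0,0,0,0],[0,0,0,0,0,0,0]],
  ],
)

```text
time: 30.92
tool_pos: [0.5883, -0.017, 0.0963]
tool_rot: [0.0, 1.0, 0.031, 0.002]
contact_force: [0.7, -0.4, -2.2]
gripper_width: 0.649
grasp_force: 65.4
```

```bash
python3 go.py 0.588 -0.016 0.0787 0.062
```

```text
yaw 0.062 rz -0.000  dx -0.0003 dy -0.0010 dz 0.0176 tilt [ 0.003 -0.001 -1.   ] t 30.925 j6 1.35
```

Converted, 0.008 m is 0.128, 0.006 m is 0.096.

shift_gripper(
  motion=[
    [[0,0,-0.016,0.128,0,0,0],[0,0,0,0.096,0,0,0],[0,0,0,0.032,0,0,0],[0,0,0,0,0,0,0],[0,0,0,0,0,0,0]],
  ],
)

```text
time: 31.55
tool_pos: [0.587, -0.0158, 0.0788]
tool_rot: [-0.0, 1.0, 0.031, -0.0]
contact_force: [-2.7, 0.9, 3.1]
gripper_width: 0.652
grasp_force: 65.9
```

shift_gripper(
  motion=[
    [[0,0,0,0.032,0,0,0],[0,0,0,0,0,0,0],[0,0,0,0,0,0,0]],
  ],
)

```text
time: 31.92
tool_pos: [0.5876, -0.0158, 0.0788]
tool_rot: [-0.0, 1.0, 0.031, 0.0]
contact_force: [-7.0, 1.7, 12.9]
gripper_width: 0.65
grasp_force: 67.1
```

Down at the expected height. I'll release and go for the jar.

Converted, -0.06 m is -0.96, -0.03 m is -0.48.

shift_gripper(
  motion=[
    [[1,0,0,-0.016,0,0,0],[1,0,0,0,0,0,0],[1,0,0,0,0,0,0],[1,0,0,-0.48,0,0,0],[1,0,0,-0.96,0,0,0]],
  ],
)

```text
time: 32.55
tool_pos: [0.5844, -0.0156, 0.1641]
tool_rot: [-0.001, 1.0, 0.031, -0.004]
contact_force: [0.6, 0.3, 0.2]
gripper_width: 0.999
grasp_force: 0.0
```

shift_gripper(
  motion=[
    [[1,0,0,-0.64,0,0,-0.1197],[1,0,0,0,0,0,-0.1197],[1,0,0,0,0,0,0]],
  ],
)

```text
time: 32.92
tool_pos: [0.5871, -0.016, 0.2074]
tool_rot: [0.0, 0.992, 0.124, 0.0]
contact_force: [-1.0, 0.1, 0.1]
gripper_width: 0.999
grasp_force: 0.0
```

```bash
python3 go.py 0.5315 0.3001 0.20 0.25
```

```text
yaw 0.249 rz -0.001  dx 0.0244 dy -0.3200 dz 0.0074 tilt [ 0.001 -0.    -1.   ] t 32.925 j6 1.17
```

Converted, -0.054 m is -0.864, -0.053 m is -0.848.

shift_gripper(
  motion=[
    [[1,0.064,-0.864,0,0,0,0],[1,0.064,-0.864,0,0,0,0],[1,0.064,-0.848,0,0,0,0],[1,0.064,-0.848,0,0,0,0],[1,0.064,-0.848,0,0,0,0]],
  ],
)

```text
time: 33.55
tool_pos: [0.5392, 0.2492, 0.2056]
tool_rot: [0.0, 0.992, 0.124, -0.001]
contact_force: [-0.2, -0.1, -0.2]
gripper_width: 0.999
grasp_force: 0.0
```

shift_gripper(
  motion=[
    [[1,0.064,-0.848,0,0,0,0],[1,0,0,0,0,0,0],[1,0,0,0,0,0,0]],
  ],
)

```text
time: 33.92
tool_pos: [0.5307, 0.2995, 0.2059]
tool_rot: [0.001, 0.992, 0.124, -0.001]
contact_force: [-0.7, 0.0, 1.3]
gripper_width: 0.998
grasp_force: 0.0
```

```bash
python3 go.py 0.5315 0.3001 0.0685 0.25
```

```text
yaw 0.249 rz -0.001  dx 0.0009 dy -0.0003 dz 0.1374 tilt [-0.002 -0.001 -1.   ] t 33.925 j6 1.71
```

Converted, 0.05 m is 0.8, 0.04 m is 0.64.

shift_gripper(
  motion=[
    [[1,0,0,0.64,0,0,0],[1,0,0,0.8,0,0,0],[1,0,0,0.64,0,0,0],[1,0,0,0.128,0,0,0],[1,0,0,0,0,0,0]],
  ],
)

```text
time: 34.55
tool_pos: [0.5316, 0.2992, 0.0696]
tool_rot: [0.0, 0.992, 0.124, -0.0]
contact_force: [0.6, 0.1, 0.4]
gripper_width: 0.999
grasp_force: 0.0
```

shift_gripper(
  motion=[
    [[1,0,0,0,0,0,0],[0,0,0,0,0,0,0],[0,0,0,0,0,0,0],[0,0,0,0,0,0,0],[0,0,0,0,0,0,0]],
  ],
)

```text
time: 35.17
tool_pos: [0.5323, 0.3003, 0.071]
tool_rot: [-0.0, 0.992, 0.125, 0.001]
contact_force: [0.4, -2.5, 5.6]
gripper_width: 0.603
grasp_force: 63.2
```

shift_gripper(
  motion=[
    [[0,0,0,-0.32,0,0,0],[0,0,0,-0.8,0,0,0],[0,0,0,-0.8,0,0,0],[0,0,0,-0.32,0,0,0.1592],[0,0,0,0,0,0,0.1592]],
  ],
)

```text
time: 35.8
tool_pos: [0.532, 0.3008, 0.213]
tool_rot: [-0.001, 1.0, -0.002, 0.002]
contact_force: [0.2, -1.3, -3.4]
gripper_width: 0.603
grasp_force: 63.8
```

```bash
python3 go.py 0.588 0.0832 0.21 0
```

```text
yaw -0.004 rz -0.004  dx 0.0560 dy 0.2176 dz 0.0030 tilt [ 0.005  0.002 -1.   ] t 35.8 j6 1.97
```

Converted, 0.055 m is 0.88, 0.054 m is 0.864, -0.002 rad is -0.0025.

shift_gripper(
  motion=[
    [[0,0.224,0.864,0,0,0,-0.0025],[0,0.224,0.864,0,0,0,0],[0,0.224,0.864,0,0,0,0],[0,0.224,0.88,0,0,0,0],[0,0,0,0,0,0,0]],
  ],
)

```text
time: 36.42
tool_pos: [0.5876, 0.0798, 0.2093]
tool_rot: [0.0, 1.0, -0.002, -0.0]
contact_force: [-0.5, 1.5, -2.6]
gripper_width: 0.603
grasp_force: 64.3
```

shift_gripper(
  motion=[
    [[0,0,0,0.64,0,0,0],[0,0,0,0.8,0,0,0],[0,0,0,0.4,0,0,0],[0,0,0,0,0,0,0],[0,0,0,0,0,0,0]],
  ],
)

```text
time: 37.05
tool_pos: [0.5882, 0.0838, 0.0959]
tool_rot: [-0.0, 1.0, 0.001, 0.001]
contact_force: [0.9, -0.4, -2.5]
gripper_width: 0.605
grasp_force: 64.4
```

```bash
python3 go.py 0.588 0.0832 0.079 0
```

```text
yaw 0.002 rz 0.002  dx -0.0002 dy 0.0006 dz 0.0169 tilt [ 0.002  0.    -1.   ] t 37.05 j6 1.58
```

Converted, 0.008 m is 0.128, 0.006 m is 0.096.

shift_gripper(
  motion=[
    [[0,0,0,0.128,0,0,0],[0,0,0,0.096,0,0,0],[0,0,0,0.032,0,0,0],[0,0,0,0,0,0,0],[0,0,0,0,0,0,0]],
  ],
)

```text
time: 37.67
tool_pos: [0.5879, 0.0832, 0.0791]
tool_rot: [-0.0, 1.0, 0.001, 0.001]
contact_force: [-1.2, -0.8, 4.1]
gripper_width: 0.604
grasp_force: 65.1
```

shift_gripper(
  motion=[
    [[0,0,0,0.024,0,0,0],[0,0,0,0,0,0,0],[0,0,0,0,0,0,0]],
  ],
)

```text
time: 38.05
tool_pos: [0.5885, 0.0831, 0.0791]
tool_rot: [0.0, 1.0, 0.001, 0.001]
contact_force: [-4.8, 0.3, 10.1]
gripper_width: 0.606
grasp_force: 65.7
```

Converted, -0.06 m is -0.96, -0.03 m is -0.48.

shift_gripper(
  motion=[
    [[1,0,0,-0.016,0,0,0],[1,0,0,0,0,0,0],[1,0,0,0,0,0,0],[1,0,0,-0.48,0,0,0],[1,0,0,-0.96,0,0,0]],
  ],
)

```text
time: 38.67
tool_pos: [0.5848, 0.0831, 0.1646]
tool_rot: [0.0, 1.0, 0.001, -0.004]
contact_force: [1.3, 0.0, 0.6]
gripper_width: 1.001
grasp_force: 0.0
```

shift_gripper(
  motion=[
    [[1,0.496,0.432,-0.72,0,0,0],[1,0.496,0.448,-0.72,0,0,0],[1,0,0,-0.96,0,0,0],[1,0,0,0,0,0,0],[1,0,0,0,0,0,0]],
  ],
)

```text
time: 39.3
tool_pos: [0.6494, 0.0283, 0.3173]
tool_rot: [0.0, 1.0, 0.001, -0.0]
contact_force: [-0.2, 0.4, 0.0]
gripper_width: 1.001
grasp_force: 0.0
```

Run:
```python
from h import *
im,c=grab('wrist','w9.png'); grab('side','s9.png'); print(manip.state()['tool_pos'],manip.state()['time'])
b,_=load('w2.png'); b2=cv2.imread('pics/side0.png'); a2=cv2.imread('pics/s9.png')
t=lambda x:cv2.resize(np.ascontiguousarray(x[130:270,170:380]),(400,267))
t2=lambda x:cv2.resize(x[100:290,150:400],(400,304))
cv2.imwrite('pics/cmp.png',np.vstack([np.hstack([t(b),t(im)])[:,:,::-1],np.hstack([t2(b2),t2(a2)])]))
```

```text
[0.64861374 0.02848277 0.31522835] 39.4
```

View pics/cmp.png

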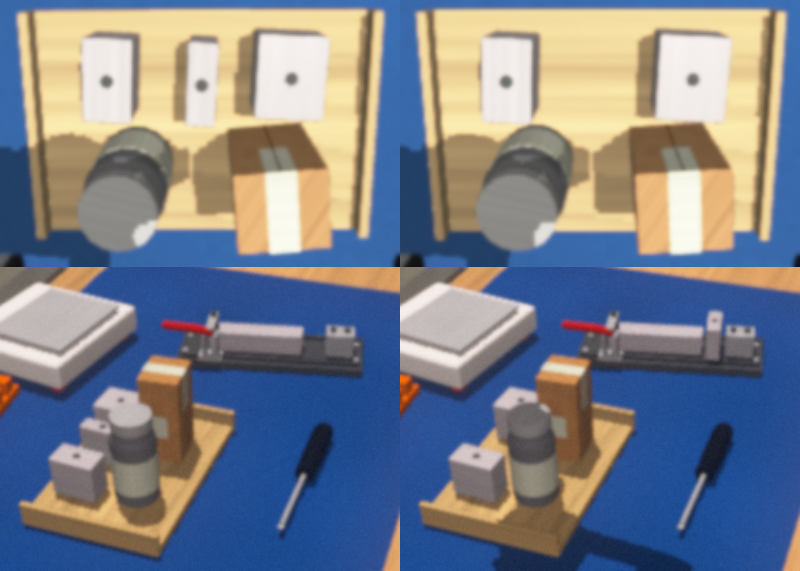

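The before and after pictures match: the jar and carton are within about 1–2 mm of where they stood, and the two unused blocks and the screwdriver are unmoved. The narrow block is upright in the gap and the gripper is clear, so I'm handing in.

```bash
python3 -c "
from plant import manip, optics; print(manip.job_done())"
```

```text
the job is handed in; nothing more can be done
None
```

I handed the job in at about 39 s: the narrow block stands square in the gap (measured about 34 mm), and the jar and carton are back within about 2 mm of where they stood; no verdict was returned.

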